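# Raise a specimen lift tooth by tooth with its adjusting key

### The job

Using the adjusting key from its wooden holder, reach through the slot in the cover of the specimen lift and push its star wheel from the slot's near end towards its far end, one tooth (one click) at a time, until the platform is level with the top of the plinth standing right beside it. Then stand the key back in its holder, fully home. Never force the key in the lift, do not touch the platform or its specimen, keep the specimen standing on it, and leave everything else where it is.

Things in the scene. Friction and masses are not known exactly. Their poses are not given: they have to be found in the camera images.
- key: Adjusting key, 102 mm tall, held upright in the holder. Origin: centre of the flat end of the blade (its lowest point); z runs up towards the handle. Steel blade 4 mm (own x) by 8 mm (own y), from z 0 to 52 mm; wooden handle 16 mm (x) by 22 mm (y), from z 52 to 102 mm, whose underside is a shoulder. Mass about 70 g.
- holder: Fixed dark wooden block 60 x 60 x 52 mm. Origin: centre of its underside, on the table. A vertical through hole in its middle, 10 mm (own x) by 14 mm (own y), mouth chamfered 2 mm, takes the key's blade; the key starts there, blade x along block x, its shoulder resting on the block top and its end at table height.
- cover_mid (a point): Point on the upper face of the lift's grey cover plate, straight above the wheel's middle, 79 mm above the table; axes parallel to the lift's. The plate is 100 x 76 x 4 mm; its slot is 34 mm along x and 11 mm along y, centred here in x, but the hand-fitted plate sits off to one side: the slot's middle lies anywhere up to 10 mm to either side in y, which is not measured and must be seen or felt for.
- lift: Fixed specimen lift; origin on the table under the wheel's middle, z up; at yaw 0 its x points away from the robot. Housing 100 (x) x 64 (y) x 79 mm with clear sides, a star wheel inside. The near end of the slot is at -x. At 85 mm in +y from the wheel stands the column with the platform.
- axle (a point): Centre of the steel star wheel, 34 mm below the cover face; axle along the lift's y. 10 teeth, tip radius 26 mm (8 mm below the cover face), 5 mm thick, 32 mm wide; hub radius 15 mm (19 mm below the face). At each click one tooth points straight up (x = 0); the gaps beside it are centred at x = -7 and +7 mm. A blade end 14 to 17 mm below the face lies well between two teeth.
- wheel (a joint): Wheel angle, rad: 0 at the start, 0.628 a tooth; grows as the wheel's top is pushed in the lift's +x, raising the platform 5 mm a tooth (-x lowers it). A blade let in at x about -8 mm and pushed to about +11 mm moves one tooth: 5 to 10 N at the tooth, and it snaps into the next click past half way. Further on the tooth drops clear of the blade.
- platform: The lift's black platform, 64 x 64 x 6 mm; origin at the centre of its upper face, 85 mm in the lift's +y from the wheel; 90 mm above the table at the start, driven by the wheel.
- platform_top (a point): Centre of the platform's upper face.
- specimen: Loose mineral specimen 44 mm across, about 45 mm tall, standing on the platform; origin at the centre of its underside.
- plinth_a_top (a point): Centre of the upper face of a fixed black plinth 60 x 60 mm, 100 mm tall, with a small mineral fixed on top. Which of the three plinths stands beside the platform, 80 mm from its centre in the lift's +y, differs; the other two stand about 180 mm from it, behind the lift.
- plinth_b_top (a point): The same for the plinth 105 mm tall.
- plinth_c_top (a point): The same for the plinth 110 mm tall.
- torch: Loose black pocket torch standing on end, 36 mm across, 122 mm tall; origin under its centre.
- case_a: Loose clear specimen case, 55 mm square, 44 mm tall; origin under its centre.
- case_b: Loose clear specimen case, 60 mm square, 48 mm tall; origin under its centre.
- geode: Loose white crystal cluster 60 mm across, 50 mm tall; origin under its centre.
- pyrite: Loose cubic mineral about 40 mm across, 30 mm tall; origin under its centre.
- phone: Loose black phone lying flat, 75 x 155 x 9 mm; origin under its centre.
- tin: Loose brass-coloured tin, 60 mm across, 85 mm tall; origin under its centre.
Not all that is in view belongs to the job. What is shaped like the part that bears plinth_b_top but blue is not meant.

How it is judged:
By the outcome, as a careful person would: the job done as asked, in the order asked, and still so for the second after the job is handed in, with the robot touching nothing.
It also fails if it takes over 72 s, if anything falls off the work surface, if the arm or the gripper's body presses on something with over 40 N, if the wrist force passes 120 N, or if a joint passes its speed limit or range.

### The arm

A 6-joint arm with a two-finger parallel gripper is mounted at the origin on the work surface. World frame = base frame: x ahead of the robot, y to its left, z up, the work surface at z = 0. Lengths are in m, angles in rad, forces in N, time in s.
With the tool pointing down it reaches from about 0.25 to 0.775 m from the base axis. Payload 4 kg.
Tool frame: the origin (TCP) lies between the finger pads; the fingertips stand 25 mm ahead of it and the grasp point (between the pads) lies 6 mm ahead of it; z points along the fingers, y is the line along which they close (so a half turn about z gives the same grasp; the last joint's range is limited). The gripper opens to 94 mm and grips with 3 to 60 N. Pads are 16 mm wide; open, the fingers measure 119 mm over their backs; the gripper's body (75 mm by 177 mm) begins 78 mm behind the grasp point.
Start: joints at [-1.407, 0.087, 1.371, -0, 1.684, -0.103], TCP at [0.145, -0.531, 0.231] pointing down, gripper open.
Joint ranges: [-3.1, 3.1], [-0.76, 2.03], [0.27, 2.55], [-1.08, 4.22], [0.17, 2.65], [-2.57, 2.57]. Speed limits (rad/s): [2.79, 2.79, 3.14, 3.14, 3.14, 3.14].

### API

Orientations are given as a rotation vector (axis times angle).
In Python, from station import bot, eyes, ticket gives the robot as it stands.
- The arm moves only by the tool arm_command, never from a script. Its argument "rows" is one flat list of numbers, 7 for each row, row after row: the closure in counts, from 0 (fully open) to 255 (shut), then the shift along the tool's x, y, z in mm, then the turn, a rotation vector about the tool's x, y, z in rad. In form: [grip, tx, ty, tz, wx, wy, wz, grip, tx, ty, tz, wx, wy, wz, ...]. A call has 1 to 12 rows; each row shifts and turns the commanded pose from where the row before left it, along the tool's axes as they then stand; what a row does not reach is not made up. A row lasts 1/10 s, in which the tool goes at most 50 mm and 8.59 degrees, less where a joint would pass 70% of its speed; a pose out of reach is approached as far as the arm can. A call with a gripper value outside its range is refused whole. The fingers move at their own pace and stop on an object; "squeeze" is the grip in N (left out, the last holds). Time passes only in rows, so rows that do not move let the fingers close. It gives the time, the measured TCP pose, the force, the opening and the grip force at its end, in the units of the state.
- bot.sense(): the state, without advancing time (a new reading comes with each control period).
- eyes.snapshot(name): name is "scene" or "side" or "wrist"; returns the picture (480x640x3 uint8, red, green, blue); there is no depth.
- eyes.calibration(name): a dict with "K" (3x3 intrinsics, pixels), "extrinsics" (4x4, takes a point from world to camera coordinates); the wrist camera has in their place "tool_from_camera" (4x4, takes a point from camera to tool coordinates, whose origin is the TCP and whose axes are the flange's). Camera axes: x right, y down, z forward; pixel columns grow to the right and rows downward; lengths in m; the calibration is good to about 2 mm. A picture is of the moment at which its call begins: read the wrist's pose just before it. calibration takes no time and is no camera call.
- ticket.finish_job(): hands the job in; it is judged then, once.
The state is a dict: "clock": time; "joints": joint angles; "dq": joint speeds; "joint_torque": joint torques, N m; "eef_pos": TCP position; "ee_rot": TCP orientation; "wrist_force": force on the tool from outside, world axes, zero at the start; "ft_torque": the same for the moment, N m; "opening": finger opening in m; "grasp_force": force on a finger pad.
Only numpy, scipy, OpenCV 4.12 (cv2) and the standard library are available. Lean on these libraries where they do the work, as an engineer would, in place of code of your own. Each camera call takes 0.05 s, during which the arm holds its last target. There are 200 camera calls.

## Working session

There is one attempt and no reset: what is moved stays moved. The work goes in short steps, Python scripts to look and compute and a tool call to move; the robot and the scene stay as the last step left them, time stands still between calls to the robot, and variables do not carry over. Pictures are saved under pics/ and viewed, at most 10 in all, crops included, and the job is handed in when it is done.

Besides the shell and the picture viewer there is one more tool, called after "Request:" as name(argument=value, ...) on one line, values as JSON. arm_command: Moves the arm, as the interface text tells. Its arguments: {"type":"object","properties":{"rows":{"type":"array","items":{"type":"number"}},"squeeze":{"type":"number"}},"required":["rows"]}

```bash
mkdir -p pics; ls
python3 - <<'E'
from station import bot, eyes, ticket
import cv2,numpy as np
np.set_printoptions(precision=4,suppress=True)
print(bot.sense())
for n in ["scene","side"]:
    cv2.imwrite(f"pics/{n}0.png",eyes.snapshot(n)[:,:,::-1]); print(eyes.calibration(n))
print(eyes.calibration("wrist"))
E
```

```text
pics
{'clock': 0.0, 'joints': array([-1.4071,  0.0879,  1.3722, -0.0001,  1.6836, -0.1031]), 'dq': array([ 0.0007,  0.0013, -0.0005,  0.0017,  0.0016, -0.0014]), 'joint_torque': array([ -0.0002, -34.0178, -30.2428,   0.0718,   0.033 ,  -0.0002]), 'eef_pos': array([ 0.1449, -0.5301,  0.2293]), 'ee_rot': array([-3.1115, -0.4176,  0.0002]), 'wrist_force': array([-0.058 , -0.0194,  0.0605]), 'ft_torque': array([-0.0513,  0.0189, -0.0335]), 'grasp_force': 0.0, 'opening': 0.09407413248274764}
{'K': array([[533.3254,   0.    , 318.4733],
       [  0.    , 533.3254, 240.7857],
       [  0.    ,   0.    ,   1.    ]]), 'extrinsics': array([[-0.8241,  0.5663, -0.0147,  0.4001],
       [ 0.3688,  0.5166, -0.7727, -0.1491],
       [-0.43  , -0.6422, -0.6346,  1.742 ],
       [ 0.    ,  0.    ,  0.    ,  1.    ]])}
{'K': array([[469.7741,   0.    , 323.6717],
       [  0.    , 469.7741, 236.5357],
       [  0.    ,   0.    ,   1.    ]]), 'extrinsics': array([[-0.8113, -0.5843, -0.018 ,  0.4441],
       [-0.3765,  0.5459, -0.7485,  0.2688],
       [ 0.4472, -0.6005, -0.6629,  0.8104],
       [ 0.    ,  0.    ,  0.    ,  1.    ]])}
{'K': array([[380.6524,   0.    , 319.2453],
       [  0.    , 380.6524, 234.5422],
       [  0.    ,   0.    ,   1.    ]]), 'tool_from_camera': array([[-0.0003, -0.9651, -0.2618,  0.0743],
       [ 1.    , -0.    , -0.0009,  0.0009],
       [ 0.0008, -0.2618,  0.9651, -0.1533],
       [ 0.    ,  0.    ,  0.    ,  1.    ]])}
```

View pics/scene0.png

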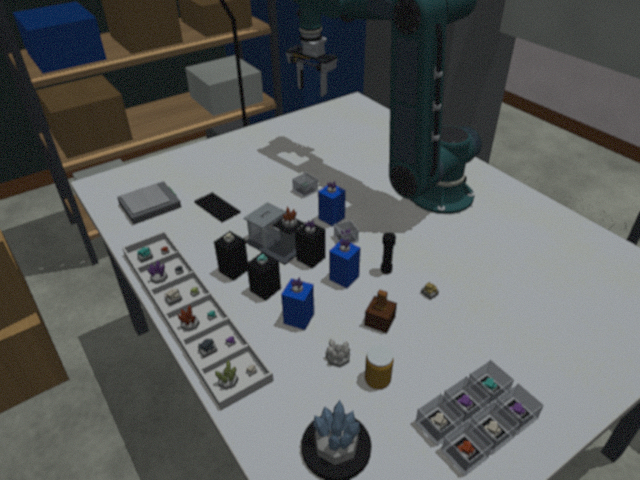

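View pics/side0.png

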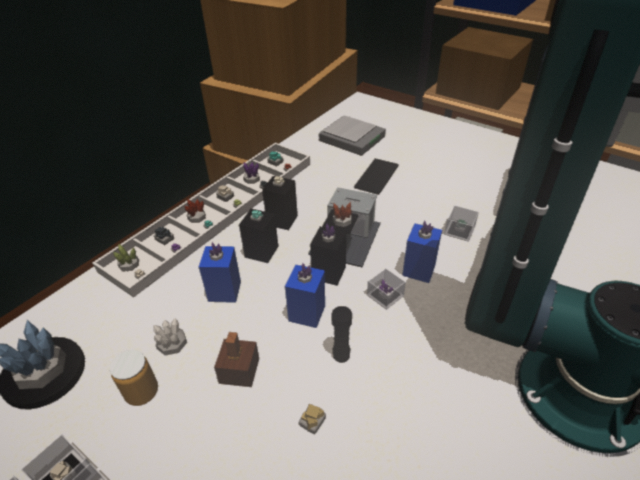

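```bash
cat > h.py <<'E'
import numpy as np,cv2
from scipy.spatial.transform import Rotation as R
from station import bot, eyes, ticket
np.set_printoptions(precision=4,suppress=True)
def PM(n):
    c=eyes.calibration(n); return c["K"],c["extrinsics"]
def onz(K,E,uv,z):
    d=E[:3,:3].T@np.linalg.inv(K)@np.r_[uv,1]; o=-E[:3,:3].T@E[:3,3]
    return o+d*(z-o[2])/d[2]
def tri(a,b):
    P=[K@E[:3] for K,E in (PM("scene"),PM("side"))]
    X=cv2.triangulatePoints(P[0],P[1],np.float64(a).reshape(2,1),np.float64(b).reshape(2,1))[:,0]
    return X[:3]/X[3]
def wristE(s):
    T=np.eye(4);T[:3,:3]=R.from_rotvec(s["ee_rot"]).as_matrix();T[:3,3]=s["eef_pos"]
    c=eyes.calibration("wrist"); return c["K"],np.linalg.inv(T@c["tool_from_camera"])
E
python3 - <<'E'
import cv2,numpy as np
a=cv2.imread("pics/scene0.png");b=cv2.imread("pics/side0.png")
f=lambda im,x,y,w,h,s:cv2.resize(im[y:y+h,x:x+w],None,fx=s,fy=s,interpolation=cv2.INTER_CUBIC)
top=np.hstack([f(a,210,180,130,100,3),f(b,290,175,130,100,3)])
bot=np.hstack([f(a,340,270,130,70,3),f(b,190,320,130,70,3)])
cv2.imwrite("pics/crop0.png",np.vstack([top,bot]))
E
```

```text
(no output)
```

View pics/crop0.png

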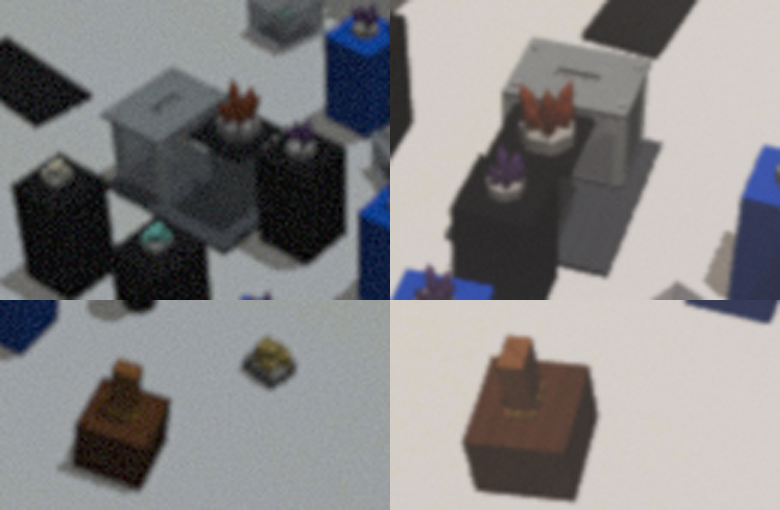

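Run:
```python
from h import *
a=lambda x,y:np.array([210+x/3,180+y/3]); b=lambda x,y:np.array([290+(x-390)/3,175+y/3])
c=lambda x,y:np.array([340+x/3,270+(y-300)/3]); d=lambda x,y:np.array([190+(x-390)/3,320+(y-300)/3])
print("slot tri",tri(a(168,102),b(578,73)))
for n,p,z in [("scene",a(168,102),.079),("side",b(578,73),.079)]: print(onz(*PM(n),p,z))
print("plate scene",[onz(*PM("scene"),a(*p),.079)[:2] for p in [(105,115),(172,68),(230,102)]])
print("plate side",[onz(*PM("side"),b(*p),.079)[:2] for p in [(532,38),(650,66),(503,88)]])
print("slot ends side",[onz(*PM("side"),b(*p),.079)[:2] for p in [(557,69),(602,76)]])
print("handle",onz(*PM("scene"),c(128,367),.102),onz(*PM("side"),d(518,342),.102))
H=[onz(*PM("side"),d(*p),.052)[:2] for p in [(495,358),(590,367),(572,450),(468,440)]];print("holder side",H,np.mean(H,0))
H=[onz(*PM("scene"),c(*p),.052)[:2] for p in [(80,425),(115,380),(168,400),(138,443)]];print("holder sc",H,np.mean(H,0))
```

```text
slot tri [ 0.5679 -0.1464  0.0814]
[ 0.5668 -0.1478  0.079 ]
[ 0.5703 -0.1509  0.079 ]
plate scene [array([ 0.6264, -0.1649]), array([ 0.535 , -0.1947]), array([ 0.5181, -0.1129])]
plate side [array([ 0.6266, -0.1691]), array([ 0.5286, -0.1905]), array([ 0.6076, -0.102 ])]
slot ends side [array([ 0.5867, -0.1459]), array([ 0.5527, -0.1582])]
handle [0.5132 0.3101 0.102 ] [0.5153 0.3035 0.102 ]
holder side [array([0.5507, 0.297 ]), array([0.4996, 0.2691]), array([0.4701, 0.3172]), array([0.5231, 0.3465])] [0.5109 0.3075]
holder sc [array([0.5516, 0.3014]), array([0.4969, 0.2787]), array([0.4763, 0.3211]), array([0.5263, 0.3429])] [0.5128 0.311 ]
```

Request:
arm_command(rows=[0,24,-30,-1,0,0,0,0,24,-30,-1,0,0,0,0,24,-30,-1,0,0,0,0,24,-30,-1,0,0,0,0,24,-30,-1,0,0,0,0,24,-30,-1,0,0,0,0,24,-30,-1,0,0,0,0,24,-30,-1,0,0,0,0,24,-30,-1,0,0,0,0,24,-30,-1,0,0,0,0,24,-30,-1,0,0,0,0,24,-30,-1,0,0,0])

```text
clock: 1.3
eef_pos: [0.3279, -0.1058, 0.2422]
ee_rot: [3.114, 0.417, -0.0]
wrist_force: [1.2, 0.3, -0.1]
opening: 0.0943
grasp_force: 0.0
```

Request:
arm_command(rows=[0,24,-30,-1,0,0,0,0,24,-30,-1,0,0,0,0,24,-30,-1,0,0,0,0,24,-30,-1,0,0,0,0,24,-30,-1,0,0,0,0,24,-30,-1,0,0,0,0,24,-30,-1,0,0,0,0,24,-30,-1,0,0,0,0,24,-30,-1,0,0,0,0,24,-30,-1,0,0,0,0,24,-30,-1,0,0,0,0,24,-30,-1,0,0,0])

```text
clock: 2.5
eef_pos: [0.511, 0.3173, 0.2537]
ee_rot: [3.113, 0.418, -0.002]
wrist_force: [0.2, -0.4, 0.8]
opening: 0.0941
grasp_force: 0.0
```

Request:
arm_command(rows=[0,0,0,0,0,0,-0.145,0,0,0,0,0,0,-0.145,0,0,0,0,0,0,-0.145,0,0,0,0,0,0,-0.145,0,0,0,0,0,0,-0.145,0,0,0,0,0,0,-0.145,0,0,0,0,0,0,-0.145,0,0,0,0,0,0,-0.145,0,0,0,0,0,0,-0.145,0,0,0,0,0,0,-0.145,0,0,0,0,0,0,-0.145,0,0,0,0,0,0,-0.145])

```text
clock: 3.7
eef_pos: [0.5106, 0.3157, 0.2536]
ee_rot: [-1.68, -2.654, 0.002]
wrist_force: [0.9, 0.1, -0.5]
opening: 0.0938
grasp_force: 0.0
```

Run:
```python
from h import *
s=bot.sense(); im=eyes.snapshot("wrist"); print(s); cv2.imwrite("pics/w1.png",im[:,:,::-1]); np.save("w1.npy",np.r_[s["eef_pos"],s["ee_rot"]])
K,E=wristE(s)
for p in [(.512,.309,.052),(.512,.309,.102)]:
    q=K@(E[:3,:3]@np.array(p)+E[:3,3]); print(q[:2]/q[2])
```

```text
{'clock': 3.7, 'joints': array([ 0.4594,  0.1983,  1.2002, -0.0001,  1.7446,  0.0175]), 'dq': array([ 0.0008,  0.0008, -0.0004,  0.0007,  0.0008, -1.4337]), 'joint_torque': array([ -0.0091, -38.8257, -30.3641,   0.0695,   0.0208,   1.1937]), 'eef_pos': array([0.5106, 0.3157, 0.2536]), 'ee_rot': array([-1.6801, -2.6537,  0.0021]), 'wrist_force': array([ 0.8797,  0.1381, -0.528 ]), 'ft_torque': array([-0.035 , -0.1482,  0.092 ]), 'grasp_force': 0.0, 'opening': 0.09382835536673508}
[319.8563 220.6562]
[319.8409 234.2427]
```

View pics/w1.png

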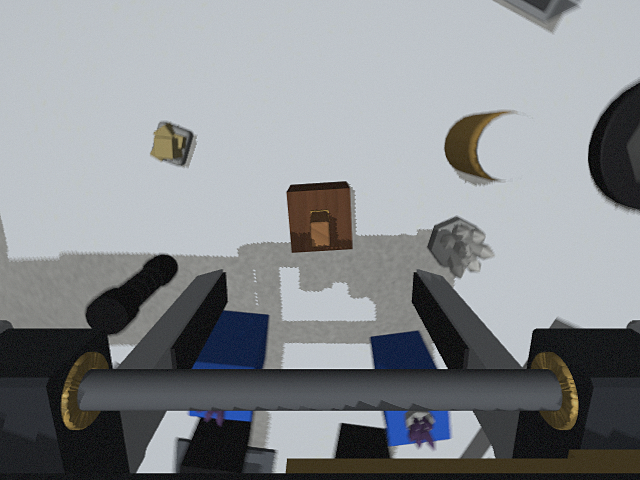

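Run:
```python
from h import *
s=bot.sense(); im=eyes.snapshot("wrist"); np.save("w2.npy",np.r_[s["eef_pos"],s["ee_rot"]]); print(s["eef_pos"],s["ee_rot"],s["dq"])
cv2.imwrite("pics/w2.png",cv2.resize(im[165:265,270:370,::-1],None,fx=6,fy=6,interpolation=cv2.INTER_CUBIC))
```

```text
[0.5105 0.3157 0.2536] [-1.6752 -2.6568  0.0022] [-0.0005 -0.0001 -0.0028 -0.0017 -0.      0.2939]
```

View pics/w2.png

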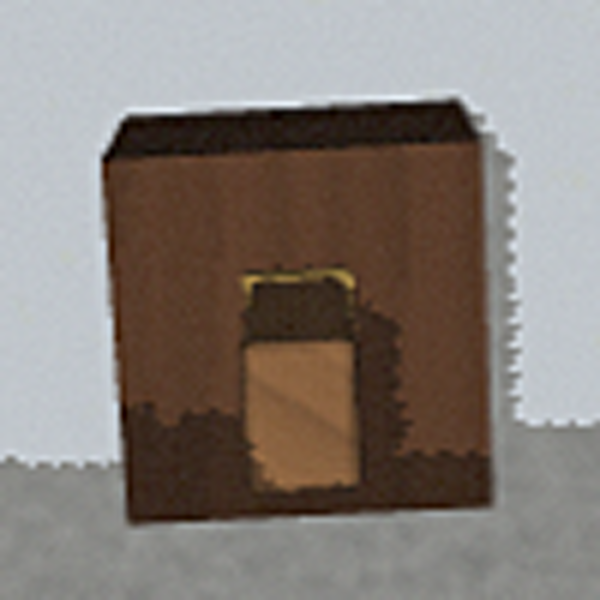

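Run:
```python
from h import *
p=np.load("w2.npy"); s=dict(eef_pos=p[:3],ee_rot=p[3:]); K,E=wristE(s)
T=R.from_rotvec(p[3:]).as_matrix(); print("tool y yaw",np.arctan2(T[1,1],T[0,1]),T[:,2])
f=lambda q,z:np.array([onz(K,E,(270+x/6-.4,165+y/6-.4),z) for x,y in q])
for q,z in [([(105,157),(485,143),(493,507),(128,523)],.052),([(244,342),(356,340),(361,488),(254,493)],.102)]:
    P=f(q,z); print(P.mean(0)); 
    for i in range(4):
        d=P[(i+1)%4]-P[i]; print(np.linalg.norm(d),np.arctan2(d[1],d[0])%(np.pi/2))
    g=P.mean(0)-p[:3]; print("shift tool mm",T.T@g*1000)
```

```text
tool y yaw 0.445660930247972 [-0.0014 -0.0008 -1.    ]
[0.5122 0.3091 0.052 ]
0.05931469445133643 0.48263502372252953
0.05941984165112541 0.4886248816426486
0.05947613081255739 0.49188132227135917
0.05996902557902659 0.48592039781853336
shift tool mm [ -6.6893  -1.077  201.641 ]
[0.5122 0.3093 0.102 ]
0.015346815950688037 0.46415772947903833
0.021185714538575488 0.48492644255097583
0.014937591373414114 0.4947401134312521
0.021654833716593852 0.5037055317490622
shift tool mm [ -6.4765  -1.0204 151.6408]
```

Request:
arm_command(rows=[0,-6.6,-1,20,0,0,-0.04,0,0,0,30,0,0,0,0,0,0,30,0,0,0,0,0,0,30,0,0,0,0,0,0,30,0,0,0,0,0,0,20,0,0,0,0,0,0,10.5,0,0,0,0,0,0,0,0,0,0])

```text
clock: 4.6
eef_pos: [0.5116, 0.3088, 0.0819]
ee_rot: [-1.636, -2.679, 0.006]
wrist_force: [-0.5, 0.2, -0.8]
opening: 0.0937
grasp_force: 0.0
```

Request:
arm_command(rows=[255,0,0,0,0,0,0,255,0,0,0,0,0,0,255,0,0,0,0,0,0,255,0,0,0,0,0,0,255,0,0,0,0,0,0,255,0,0,0,0,0,0,255,0,0,0,0,0,0,255,0,0,0,0,0,0,255,0,0,0,0,0,0,255,0,0,0,0,0,0,255,0,0,0,0,0,0,255,0,0,0,0,0,0], squeeze=55)

```text
clock: 5.8
eef_pos: [0.5127, 0.3094, 0.0839]
ee_rot: [1.635, 2.683, -0.0]
wrist_force: [0.4, 0.7, -0.2]
opening: 0.016
grasp_force: 55.0
```

Run:
```python
from h import *
s=bot.sense(); print(s)
T=R.from_rotvec(s["ee_rot"]).as_matrix(); print("tool y yaw",np.arctan2(T[1,1],T[0,1]),T[:,2])
```

```text
{'clock': 5.8, 'joints': array([ 0.4484,  0.2654,  1.4597, -0.0001,  1.4164, -0.0277]), 'dq': array([ 0.0011, -0.0003, -0.0003,  0.001 , -0.001 ,  0.0009]), 'joint_torque': array([  0.0517, -39.8949, -28.5054,   0.0924,   0.0941,  -0.0011]), 'eef_pos': array([0.5127, 0.3094, 0.0839]), 'ee_rot': array([ 1.635 ,  2.6825, -0.    ]), 'wrist_force': array([ 0.4003,  0.6711, -0.2044]), 'ft_torque': array([-0.0004, -0.1684,  0.0058]), 'grasp_force': 54.99939322471619, 'opening': 0.015969409237308684}
tool y yaw 0.4760564632514524 [ 0.     -0.0001 -1.    ]
```

Request:
arm_command(rows=[255,0,0,-8,0,0,0,255,0,0,-16,0,0,0,255,0,0,-20,0,0,0,255,0,0,-30,0,0,0,255,0,0,-36,0,0,0,255,0,0,-36,0,0,0,255,0,0,-24,0,0,0])

```text
clock: 6.5
eef_pos: [0.5131, 0.3097, 0.258]
ee_rot: [1.634, 2.68, 0.006]
wrist_force: [0.2, 1.0, -0.2]
opening: 0.0156
grasp_force: 55.0
```

Request:
arm_command(rows=[255,-15,-5,0,0,0,0,255,-30,-10,0,0,0,0,255,-40,-14,0,0,0,0,255,-40,-14,0,0,0,0,255,-40,-14,0,0,0,0,255,-40,-14,0,0,0,0,255,-40,-14,0,0,0,0,255,-40,-14,0,0,0,0,255,-40,-14,0,0,0,0,255,-40,-14,0,0,0,0,255,-40,-14,0,0,0,0,255,-40,-14,0,0,0,0])

```text
clock: 7.7
eef_pos: [0.5774, -0.1597, 0.2519]
ee_rot: [-1.635, -2.679, 0.002]
wrist_force: [0.5, 0.2, -0.2]
opening: 0.0157
grasp_force: 55.0
```

Request:
arm_command(rows=[255,-36,-13,0,0,0,0,255,-20,-6,0,0,0,0,255,0,0,0,0,0,0.098,255,0,0,0,0,0,0.098,255,0,0,30,0,0,0,255,0,0,26,0,0,0,255,0,0,10,0,0,0,255,0,0,0,0,0,0,255,0,0,0,0,0,0])

```text
clock: 8.6
eef_pos: [0.5878, -0.2156, 0.1887]
ee_rot: [1.889, 2.509, 0.0]
wrist_force: [1.1, 0.6, -0.5]
opening: 0.016
grasp_force: 55.0
```

Run:
```python
from h import *
s=bot.sense(); im=eyes.snapshot("wrist"); np.save("w3.npy",np.r_[s["eef_pos"],s["ee_rot"]]); print(s["eef_pos"],s["ee_rot"],s["wrist_force"],s["opening"],np.abs(s["dq"]).max())
cv2.imwrite("pics/w3raw.png",im[:,:,::-1])
cv2.imwrite("pics/w3.png",cv2.resize(im[:,:,::-1],(800,600),interpolation=cv2.INTER_CUBIC))
```

```text
[ 0.5878 -0.2156  0.1887] [1.889  2.5094 0.0002] [ 1.1483  0.5744 -0.4576] 0.016015119908165943 0.03130607214437059
```

View pics/w3.png

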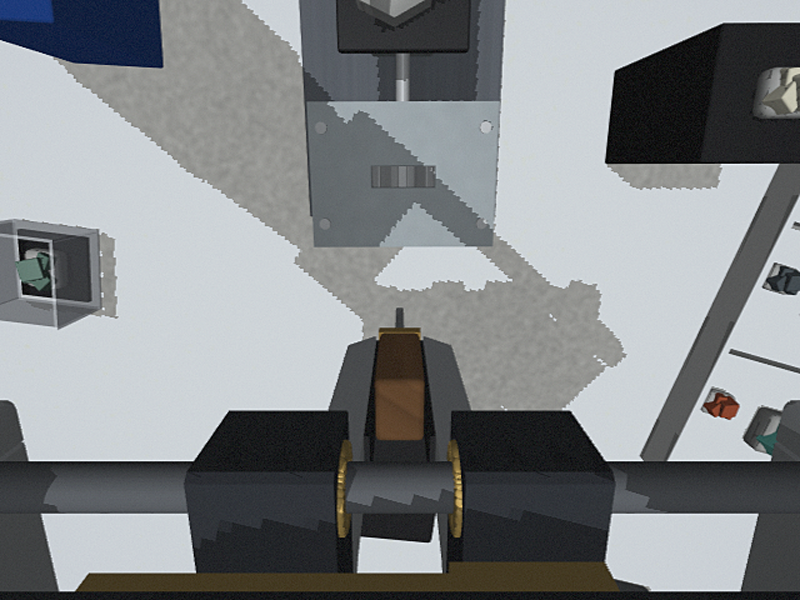

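Run:
```python
from h import *
p=np.load("w3.npy"); s=dict(eef_pos=p[:3],ee_rot=p[3:]); K,E=wristE(s)
T=R.from_rotvec(p[3:]).as_matrix(); ty=np.arctan2(T[1,1],T[0,1]);print("tool y yaw",ty)
f=lambda q,z:np.array([onz(K,E,(x*.8,y*.8),z) for x,y in q])
loc=lambda P:(P-p[:3])@T*1000
P=f([(306,101),(500,101),(494,246),(313,246)],.079)
for i in range(4):
    d=P[(i+1)%4]-P[i]; print(np.linalg.norm(d),(np.arctan2(d[1],d[0])+.5)%(np.pi/2)-.5)
print("plate c",P.mean(0),loc(P.mean(0)))
S=f([(371,165),(435,165),(435,188),(371,188)],.079)
for i in range(4):
    d=S[(i+1)%4]-S[i]; print(np.linalg.norm(d),(np.arctan2(d[1],d[0])+.5)%(np.pi/2)-.5)
print("slot c",S.mean(0),loc(S.mean(0)))
for c in [(0,0,.0839),(0.004,-.002,.0839),(0.004,.002,.0839),(.011,-.008,.0319),(.011,.008,.0319)]:
    w=T@np.array(c)+p[:3]; q=K@(E[:3,:3]@w+E[:3,3]); print(c,q[:2]/q[2]/.8)
im=cv2.imread("pics/w3raw.png")
a=cv2.resize(im[70:205,240:408],None,fx=4.7,fy=4.4,interpolation=cv2.INTER_CUBIC)[:,:800]
a=cv2.resize(im[120:160,285:360],None,fx=5,fy=5,interpolation=cv2.INTER_CUBIC); b=cv2.resize(im[235:275,285:360],None,fx=5,fy=5,interpolation=cv2.INTER_CUBIC)
cv2.imwrite("pics/w3c.png",np.vstack([a,b]))
```

```text
tool y yaw 0.28026027798472625
0.10010545906837008 0.2800002176242331
0.07549008127889986 0.29105382784413125
0.10089200975912745 0.2799731540687205
0.07548275423290488 0.28063440607771684
plate c [ 0.5692 -0.1491  0.079 ] [ 69.0942   0.5297 109.6337]
0.03414396919367019 0.2799887848198237
0.011996637021470948 0.29970311931133153
0.034565052934790466 0.2799844844893964
0.011995577566262858 0.26459972743441984
slot c [ 0.5691 -0.1492  0.079 ] [ 68.9514   0.3899 109.6337]
(0, 0, 0.0839) [402.378  313.6273]
(0.004, -0.002, 0.0839) [398.5448 306.2895]
(0.004, 0.002, 0.0839) [406.235  306.2884]
(0.011, -0.008, 0.0319) [383.7452 326.3133]
(0.011, 0.008, 0.0319) [422.6938 326.3087]
```

View pics/w3c.png

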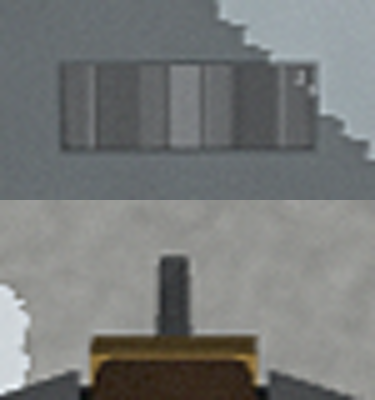

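Request:
arm_command(rows=[255,15,-3,0,0,0,0,255,30,-3,0,0,0,0,255,17,0,6,0,0,0,255,7.5,0,10,0,0,0,255,0,0,6,0,0,0,255,0,0,0,0,0,0,255,0,0,0,0,0,0])

```text
clock: 9.35
eef_pos: [0.5628, -0.1513, 0.1658]
ee_rot: [1.891, 2.509, -0.001]
wrist_force: [-0.3, -0.1, 0.1]
opening: 0.0156
grasp_force: 55.0
```

Run:
```python
from h import *
s=bot.sense(); im=eyes.snapshot("wrist"); np.save("w4.npy",np.r_[s["eef_pos"],s["ee_rot"]]); print(s["eef_pos"],s["ee_rot"],s["wrist_force"])
cv2.imwrite("pics/w4raw.png",im[:,:,::-1])
K,E=wristE(s); w=np.array([.5691,-.1492,.079]); q=K@(E[:3,:3]@w+E[:3,3]); u,v=(q[:2]/q[2]).astype(int); print(u,v)
v=max(v,60);x0,y0=u-55,v-60
print(x0,y0)
cv2.imwrite("pics/w4.png",cv2.resize(im[y0:y0+100,x0:x0+110,::-1],None,fx=6,fy=6,interpolation=cv2.INTER_CUBIC))
```

```text
[ 0.5628 -0.1513  0.1658] [ 1.8906  2.5089 -0.0007] [-0.2795 -0.0908  0.0501]
331 249
276 189
```

View pics/w4.png

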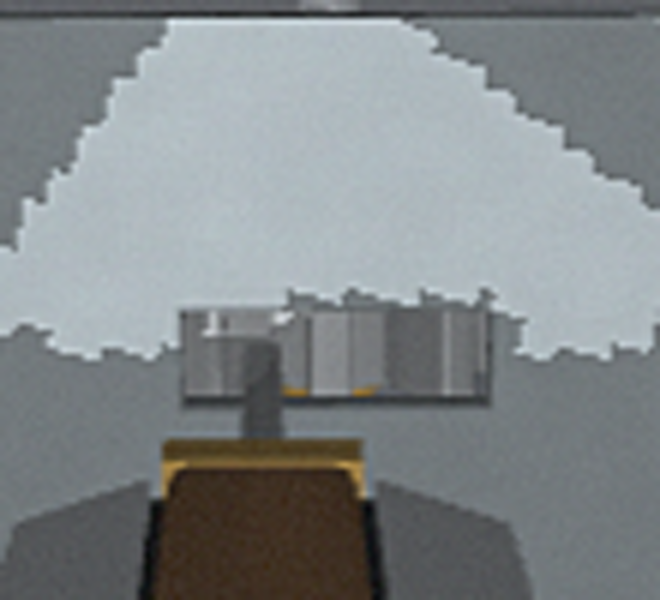

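Run:
```python
from h import *
p=np.load("w4.npy"); s=dict(eef_pos=p[:3],ee_rot=p[3:]); K,E=wristE(s)
T=R.from_rotvec(p[3:]).as_matrix(); print(np.arctan2(T[1,1],T[0,1]))
f=lambda x,y,z:(onz(K,E,(276+x/6-.4,189+y/6-.4),z)-p[:3])@T*1000
print("slot TL BR",f(181,309,.079),f(491,402,.079)); 
for z in (.081,.0819,.083): print("tip +x edge",f(244,340,z),f(281,340,z))
```

```text
0.27922333624968515
slot TL BR [  6.502  -10.5718  86.8099] [-4.1894 23.5883 86.8035]
tip +x edge [ 3.5653 -3.6761 84.8089] [ 3.5651  0.3493 84.8077]
tip +x edge [ 3.8357 -3.6683 83.9088] [ 3.8354  0.3419 83.9077]
tip +x edge [ 4.1661 -3.6588 82.8087] [ 4.1659  0.3328 82.8076]
```

Request:
arm_command(rows=[255,1.2,0,0,0,0,0,255,0,0,2,0,0,0,255,0,0,1,0,0,0,255,0,0,1,0,0,0,255,0,0,1,0,0,0,255,0,0,0,0,0,0])

```text
clock: 10.0
eef_pos: [0.5622, -0.1493, 0.1607]
ee_rot: [-1.89, -2.509, 0.0]
wrist_force: [-0.4, 0.2, -1.0]
opening: 0.0157
grasp_force: 55.0
```

Request:
arm_command(rows=[255,0,0,2,0,0,0,255,0,0,2,0,0,0,255,0,0,2,0,0,0,255,0,0,0,0,0,0])

```text
clock: 10.4
eef_pos: [0.562, -0.1493, 0.1544]
ee_rot: [-1.889, -2.509, 0.001]
wrist_force: [-0.7, 0.4, -1.0]
opening: 0.0157
grasp_force: 55.0
```

Request:
arm_command(rows=[255,0,0,2,0,0,0,255,0,0,2,0,0,0,255,0,0,2,0,0,0,255,0,0,1,0,0,0,255,0,0,0,0,0,0])

```text
clock: 10.9
eef_pos: [0.5621, -0.1493, 0.1477]
ee_rot: [-1.889, -2.509, 0.0]
wrist_force: [-0.7, -1.1, -0.2]
opening: 0.0156
grasp_force: 55.0
```

Request:
arm_command(rows=[255,0,2,0,0,0,0,255,0,2,0,0,0,0,255,0,2,0,0,0,0,255,0,2,0,0,0,0,255,0,2,0,0,0,0])

```text
clock: 11.4
eef_pos: [0.5701, -0.1472, 0.1481]
ee_rot: [-1.888, -2.507, 0.006]
wrist_force: [-6.2, -1.6, 4.5]
opening: 0.0158
grasp_force: 55.0
```

Request:
arm_command(rows=[255,0,2,0,0,0,0,255,0,2,0,0,0,0,255,0,2,0,0,0,0,255,0,2,0,0,0,0,255,0,1,0,0,0,0,255,0,0,0,0,0,0])

```text
clock: 12.0
eef_pos: [0.5801, -0.1442, 0.1476]
ee_rot: [-1.889, -2.509, 0.002]
wrist_force: [-2.2, -1.2, -1.1]
opening: 0.0158
grasp_force: 55.0
```

Run:
```python
from h import *
s=bot.sense();print(s["eef_pos"],s["ee_rot"],s["wrist_force"],s["ft_torque"])
a=cv2.cvtColor(eyes.snapshot("scene"),4);b=cv2.cvtColor(eyes.snapshot("side"),4)
f=lambda im,x,y,w,h,s:cv2.resize(im[y:y+h,x:x+w],None,fx=s,fy=s,interpolation=cv2.INTER_CUBIC)
cv2.imwrite("pics/a1.png",a);cv2.imwrite("pics/b1.png",b)
cv2.imwrite("pics/c1.png",np.vstack([np.hstack([f(a,240,190,95,80,4),f(b,300,185,95,80,4)]),np.hstack([f(cv2.imread("pics/scene0.png"),270,210,64,48,6)[:,:380],f(cv2.imread("pics/side0.png"),308,190,64,48,6)[:,:380]])]))
```

```text
[ 0.5801 -0.1442  0.1476] [-1.889  -2.5087  0.002 ] [-2.1883 -1.1612 -1.1199] [-0.3498  0.5978  0.0365]
```

Run:
```python
import cv2,numpy as np
g=lambda im:(255*(im/255.)**.45).astype(np.uint8)
a,b=[g(cv2.imread(f"pics/{n}0.png")) for n in("scene","side")]
a1,b1=[g(cv2.imread(f"pics/{n}1.png")) for n in("a","b")]
f=lambda im,x,y,w,h,s:cv2.resize(im[y:y+h,x:x+w],None,fx=s,fy=s,interpolation=cv2.INTER_CUBIC)
top=np.hstack([f(a,215,215,115,90,3.5)[:315,:402],f(b,238,175,113,90,3.5)[:315,:396]])
bot=np.hstack([f(a1,265,200,67,46,6)[:276,:402],f(b1,300,190,66,46,6)[:276,:396]])
cv2.imwrite("pics/c2.png",np.vstack([top,bot]));print(top.shape,bot.shape)
```

```text
(315, 798, 3) (276, 798, 3)
```

View pics/c2.png

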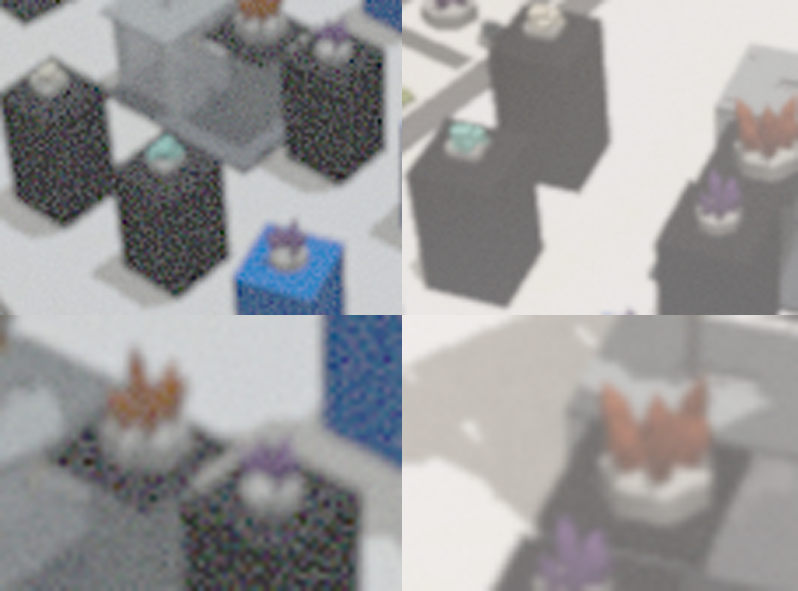

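```bash
cat > fit.py <<'E'
from h import *
from scipy.optimize import minimize
def hull(K,E,c,yaw,hx,z0,z1,off):
    r=np.array([[np.cos(yaw),-np.sin(yaw)],[np.sin(yaw),np.cos(yaw)]])
    P=np.array([np.r_[c+r@np.array([i,j])*hx,z] for i in(-1,1) for j in(-1,1) for z in(z0,z1)])
    q=(K@(P@E[:3,:3].T+E[:3,3]).T).T; return cv2.convexHull((q[:,:2]/q[:,2:]+off).astype(np.float32))
def mask(h,shape,s=8):
    m=np.zeros(shape,np.uint8); cv2.fillConvexPoly(m,np.int32(np.round(h*16)),255,cv2.LINE_AA,4); return cv2.GaussianBlur(m.astype(float)/255,(0,0),.7)
yaw=.28; w=np.array([.5691,-.1492]); ey=np.array([-np.sin(yaw),np.cos(yaw)])
def run(view,img,c,ign,name):
    K,E=PM(view); im=cv2.imread(img); hsv=cv2.cvtColor(im,cv2.COLOR_BGR2HSV); g=im.max(2).astype(float)
    d=np.clip((110-g)/(110-35),0,1)
    W=(~((hsv[...,1]>110)&(g>55))).astype(float)
    full=hull(K,E,c,yaw,.042,-.01,.122,0); m=np.zeros(g.shape,np.uint8); cv2.fillConvexPoly(m,np.int32(full),1); W*=m
    top=hull(K,E,c,yaw,.02,.106,.125,0); mm=np.zeros(g.shape,np.uint8); cv2.fillConvexPoly(mm,np.int32(top),1); W*=1-mm
    for q in ign: mm=np.zeros(g.shape,np.uint8); cv2.fillConvexPoly(mm,np.int32(q(K,E)),1); W*=1-mm
    def cost(p):
        r=mask(hull(K,E,c+p[3:5]/1000 if len(p)>3 else c,yaw+p[2]*.02,.03,0,.105+p[5]/1000,0),g.shape)-d
        return (W*np.minimum(np.abs(r),.7)**1.5).sum()
    best=None
    for h0 in(-5,0,5):
        o=minimize(cost,[0,0,0,0,0,h0],method="Nelder-Mead",options=dict(maxiter=900,initial_simplex=np.vstack([[0,0,0,0,0,h0]]+[np.array([0,0,0,0,0,h0])+np.eye(6)[i]*3 for i in range(6)])))
        if best is None or o.fun<best.fun: best=o
    print(name,view,"h",105+best.x[5],"xy",c+best.x[3:5]/1000,"yaw",yaw+best.x[2]*.02,"cost",best.fun)
if __name__=="__main__":
    plat=lambda K,E:hull(K,E,w+.085*ey,yaw,.036,.06,.14,0)
    A=lambda x,y:np.array([215+x/3.5,215+y/3.5]); K,E=PM("scene")
    # initial centres from the bottom corner / side feet in the scene picture
    cw=(onz(K,E,A(14,198),0)+onz(K,E,A(112,196),0))[:2]/2; ct=(onz(K,E,A(122,265),0)+onz(K,E,A(228,256),0))[:2]/2
    print(cw,ct)
    run("scene","pics/scene0.png",w+.165*ey,[plat],"purple")
    for n,c in(("white",cw),("teal",ct)):
        run("scene","pics/scene0.png",c,[],n); run("side","pics/side0.png",c,[],n)
E
python3 fit.py
```

```text
[ 0.7261 -0.0667] [0.6896 0.0463]
purple scene h 99.85611769384481 xy [0.5225 0.0067] yaw 0.2708711955419749 cost 90.01671234772284
white scene h 98.30251847357432 xy [ 0.7195 -0.0725] yaw 0.14123026660417565 cost 113.5757330898316
white side h 99.18343756009752 xy [ 0.7304 -0.0699] yaw 0.41351700739748354 cost 188.7272925759736
teal scene h 133.79381625813397 xy [0.6897 0.0405] yaw 0.27650792952004644 cost 229.7120484272553
teal side h 94.64814523875727 xy [0.6963 0.0413] yaw 0.48282234835073784 cost 289.7147096074403
```

Run:
```python
from fit import *
from scipy.optimize import minimize_scalar
A=lambda x,y:np.array([215+x/3.5-.4,215+y/3.5-.4]); B=lambda x,y:np.array([238+(x-402)/3.5-.4,175+y/3.5-.4])
def H(n,foot,top):
    K,E=PM(n); X=onz(K,E,foot,0)
    def e(h):
        q=K@(E[:3,:3]@(X+[0,0,h])+E[:3,3]); return abs(q[1]/q[2]-top[1])
    return minimize_scalar(e,bounds=(.05,.15),method="bounded").x*1000
for n,f,t in [("purple",A(382,150),A(384,52)),("white",A(14,198),A(3,97)),("white",A(112,195),A(104,93)),("teal",A(122,265),A(117,183)),("teal",A(228,256),A(220,166))]: print(n,H("scene",f,t))
for n,f,t in [("white",B(608,140),B(600,22)),("teal",B(423,288),B(408,178)),("teal",B(542,247),B(531,152))]: print(n,"side",H("side",f,t))
# subpixel: columns/rows profile for the purple right edge
g=cv2.imread("pics/scene0.png").max(2)
print(g[224:268,322:328].T)
g=cv2.GaussianBlur(g,(0,0),.6)
print("foot corner cols",[ (x,list(g[255:272,x])) for x in (311,313,315)])
# profile of fit
K,E=PM("scene"); c0=w+.165*ey
im=cv2.imread("pics/scene0.png"); hsv=cv2.cvtColor(im,40); v=im.max(2).astype(float); d=np.clip((110-v)/75,0,1)
W=np.zeros(v.shape,np.uint8); cv2.fillConvexPoly(W,np.int32(hull(K,E,c0,yaw,.040,-.008,.118,0)),1)
for q in (hull(K,E,w+.085*ey,yaw,.036,.06,.14,0),hull(K,E,c0,yaw,.018,.10,.13,0)): cv2.fillConvexPoly(W,np.int32(q),0)
for h in range(94,116,2):
    f=lambda p:(W*np.minimum(abs(mask(hull(K,E,c0+p[:2]/1000,yaw+p[2]*.02,.03,0,h/1000,0),v.shape)-d),.7)**1.5).sum()
    o=min((minimize(f,[a,b,0],method="Nelder-Mead",options=dict(initial_simplex=[[a,b,0],[a+3,b,0],[a,b+3,0],[a,b,2]])) for a in(-2,2) for b in(-2,2)),key=lambda o:o.fun); print(h,o.fun,o.x)
```

```text
purple 100.95466069133589
white 103.4482525168107
white 104.35836974208786
teal 83.75392932069786
teal 91.59141752336467
white side 103.32401191839931
teal side 94.40664438205548
teal side 82.49590630911673
[[104 104  97  80  47  27  26  24  25   6  19   6  13  22  16  12  13  10
   15  25   9  25   7   5  29  20  29  22  26  19  20   5  26  18  39  67
  107 138 152 163 163 162 159 158]
 [106 107 109  82  64  36  34  16  23   7  11  20  18  14  24  18  22  22
   16  17  24  17  23  23  24   1   6  19  16  12  11  21  13  33  63 104
  139 164 158 162 163 162 164 166]
 [104 103 105  99  83  68  50  43  48  46  52  47  42  45  47  47  42  45
   53  42  40  52  46  42  46  49  45  45  50  41  50  43  42  52  92 133
  157 160 161 161 160 164 163 161]
 [102 105 104 112 115 111 107 101  98 101 103 106  97 103 102  98 102 104
  103 106 103  99  99 101 103 102 104 106 101 105 101  98 100 106 124 149
  158 160 165 164 161 163 162 163]
 [ 95 106 104 114 138 146 148 150 154 152 150 149 150 149 148 147 150 149
  146 151 148 152 151 149 150 149 152 145 147 150 155 151 150 150 159 163
  163 160 163
[... 802 characters left out ...]
 np.uint8(14), np.uint8(20), np.uint8(20), np.uint8(25), np.uint8(41), np.uint8(69), np.uint8(105), np.uint8(136), np.uint8(156), np.uint8(162), np.uint8(163), np.uint8(163)])]
94 83.79542430279513 [-1.61   -2.7321  2.5564]
96 80.9606364280859 [-1.5743 -2.9217  1.4233]
98 79.27655580478442 [-1.5595 -3.223   0.4817]
100 78.77086737095172 [-0.9966 -2.7093 -0.583 ]
102 79.72121715293358 [-0.68   -2.7271 -1.3032]
104 81.65241927823332 [-0.3528 -2.5593 -2.4888]
106 83.91396898325358 [-0.1596 -2.376  -3.2637]
108 87.12501731122035 [ 0.0112 -2.2655 -3.3885]
110 89.95152799508661 [-0.0709 -2.4416 -2.5423]
112 92.02601932898901 [-0.231  -2.3352 -1.915 ]
114 94.30443444589413 [-0.6682 -2.7012 -2.5471]
```

Request:
arm_command(rows=[255,0,-2,0,0,0,0,255,0,0,-4,0,0,0,255,0,0,-4,0,0,0,255,0,0,-4,0,0,0,255,0,-4,0,0,0,0,255,0,-5,0,0,0,0,255,0,-5,0,0,0,0,255,0,-3,0,0,0,0,255,0,0,0,0,0,0])

```text
clock: 13.0
eef_pos: [0.5617, -0.1495, 0.1599]
ee_rot: [-1.89, -2.509, 0.0]
wrist_force: [0.4, 0.4, 0.1]
opening: 0.016
grasp_force: 55.0
```

Request:
arm_command(rows=[255,0,0,3,0,0,0,255,0,0,3,0,0,0,255,0,0,3,0,0,0,255,0,0,3,0,0,0,255,0,0,0,0,0,0])

```text
clock: 13.5
eef_pos: [0.562, -0.1492, 0.1471]
ee_rot: [-1.889, -2.509, 0.001]
wrist_force: [-0.1, 0.1, 0.5]
opening: 0.0155
grasp_force: 55.0
```

Request:
arm_command(rows=[255,0,2,0,0,0,0,255,0,2,0,0,0,0,255,0,2,0,0,0,0,255,0,2,0,0,0,0,255,0,2,0,0,0,0])

```text
clock: 14.0
eef_pos: [0.5701, -0.1472, 0.1481]
ee_rot: [-1.888, -2.507, 0.006]
wrist_force: [-6.6, -0.7, 2.9]
opening: 0.0156
grasp_force: 55.0
```

Request:
arm_command(rows=[255,0,2,0,0,0,0,255,0,2,0,0,0,0,255,0,2,0,0,0,0,255,0,2,0,0,0,0,255,0,1,0,0,0,0,255,0,0,0,0,0,0])

```text
clock: 14.6
eef_pos: [0.5802, -0.1442, 0.1477]
ee_rot: [-1.889, -2.509, 0.002]
wrist_force: [-2.9, -1.0, -0.4]
opening: 0.0153
grasp_force: 55.0
```

Request:
arm_command(rows=[255,0,-2,0,0,0,0,255,0,0,-4,0,0,0,255,0,0,-4,0,0,0,255,0,0,-6,0,0,0,255,0,0,-20,0,0,0,255,0,0,-40,0,0,0,255,0,0,-40,0,0,0,255,20,0,-4,0,0,0,255,30,0,0,0,0,0,255,20,0,0,0,0,0,255,0,0,0,0,0,0,255,0,0,0,0,0,0])

```text
clock: 15.8
eef_pos: [0.5592, -0.0769, 0.2659]
ee_rot: [1.888, 2.51, -0.0]
wrist_force: [-0.5, 0.7, -0.6]
opening: 0.0157
grasp_force: 55.0
```

Run:
```python
from h import *
s=bot.sense(); im=eyes.snapshot("wrist"); np.save("w5.npy",np.r_[s["eef_pos"],s["ee_rot"]]); print(s["eef_pos"],s["ee_rot"],s["wrist_force"],np.abs(s["dq"]).max())
cv2.imwrite("pics/w5raw.png",im[:,:,::-1])
for n in("scene","side"): cv2.imwrite(f"pics/{n}5.png",eyes.snapshot(n)[:,:,::-1])
g=(255*(im[:,:,::-1]/255.)**.5).astype(np.uint8)
w=np.array([.5691,-.1492]);ey=np.array([-np.sin(.28),np.cos(.28)]);K,E=wristE(s)
for y in(.085,.165):
    q=K@(E[:3,:3]@np.r_[w+y*ey,.1]+E[:3,3]);print(q[:2]/q[2])
cv2.imwrite("pics/w5.png",cv2.resize(g[0:270,160:480],(800,600*270//240*8//9 if 0 else 675))[:600])
```

```text
[ 0.5592 -0.0769  0.2659] [ 1.8881  2.5103 -0.0004] [-0.4712  0.7296 -0.6131] 0.018454658704700116
[309.0427 207.3979]
[308.4222 108.6464]
```

Run:
```python
from h import *
p=np.load("w5.npy"); s=dict(eef_pos=p[:3],ee_rot=p[3:]); K,E=wristE(s); T=R.from_rotvec(p[3:]).as_matrix()
g=cv2.imread("pics/w5raw.png").max(2).astype(float)
def cross(r,x,dirn):
    # from dark pixel x walk outward to the 50% crossing
    row=g[r]
    out=np.arange(x,x+dirn*40,dirn); v=row[out]
    i=next((i for i in range(len(v)-2) if v[i]>40),None)
    if i is None: return np.nan,0
    bg=np.median(v[i+2:i+5]); th=(20+bg)/2
    j=next(j for j in range(max(i-2,0),len(v)) if v[j]>th)
    return out[j]-dirn*(v[j]-th)/(v[j]-v[j-1]),bg
for r in list(range(70,150,8))+list(range(160,250,8)):
    l,bl=cross(r,280,-1); rr,br=cross(r,338,1)
    if np.isnan(l+rr): print(r,l,rr);continue
    a=onz(K,E,(l,r),.1);b=onz(K,E,(rr,r),.1); L=(a-p[:3])@T*1000;M=(b-p[:3])@T*1000
    print(r,round(l,2),round(rr,2),int(bl),int(br),"width@.1",round(np.linalg.norm(a-b)*1000,2),"tool x",round(L[0],1))
cam=-E[:3,:3].T@E[:3,3];print(cam)
for c in(309,): print([int(x) for x in g[50:260:3,285]])
a=cv2.imread("pics/w5raw.png")[50:260,250:370]; a=(255*(a/255.)**.5).astype(np.uint8)
f=lambda im,x,y,w,h,s:cv2.resize((255*(im[y:y+h,x:x+w]/255.)**.5).astype(np.uint8),None,fx=s,fy=s,interpolation=cv2.INTER_CUBIC)
A=cv2.resize(a,None,fx=2.8,fy=2.8,interpolation=cv2.INTER_CUBIC)
B=np.vstack([f(cv2.imread("pics/scene5.png"),265,200,75,48,6)[:288,:450],f(cv2.imread("pics/side5.png"),300,200,75,50,6)[:300,:450]])
cv2.imwrite("pics/last.png",np.hstack([A[:588],B]))
```

```text
70 279.84 338.12 66 63 width@.1 45.31 tool x 121.5
78 279.86 338.16 65 65 width@.1 45.56 tool x 115.7
86 279.88 338.16 65 64 width@.1 45.78 tool x 109.8
94 279.86 338.14 66 65 width@.1 46.02 tool x 103.9
102 279.87 338.12 66 66 width@.1 46.23 tool x 97.9
110 279.87 338.15 65 64 width@.1 46.5 tool x 91.9
118 279.88 338.12 66 63 width@.1 46.71 tool x 85.8
126 279.78 338.13 62 64 width@.1 47.05 tool x 79.6
134 279.78 338.15 65 66 width@.1 47.31 tool x 73.4
142 281.61 339.25 236 170 width@.1 46.97 tool x 67.1
160 279.64 338.57 85 136 width@.1 48.61 tool x 52.6
168 279.9 338.11 46 63 width@.1 48.27 tool x 46.1
176 279.9 338.0 45 65 width@.1 48.44 tool x 39.5
184 279.9 338.05 43 48 width@.1 48.74 tool x 32.8
192 279.47 338.09 43 46 width@.1 49.42 tool x 26.1
200 279.51 338.1 75 47 width@.1 49.66 tool x 19.3
208 279.43 338.12 74 62 width@.1 50.03 tool x 12.4
216 279.94 338.14 42 57 width@.1 49.88 tool x 5.4
224 279.94 338.11 40 59 width@.1 50.14 tool x -1.6
232 279.93 338.23 36 43 width@.1 50.53 tool x -8.8
240 279.72 338.73 102 100 width@.1 51.44 tool x -16.0
248 279.68 338.59 101 99 width@.1 51.65 tool x -23.3
[ 0.5368 -0.0052  0.4191]
[235, 235, 237, 35, 62, 66, 68, 65, 66, 64, 65, 69, 66, 63, 65, 66, 62, 68, 61, 64, 69, 69, 65, 64, 69, 64, 66, 69, 67, 69, 255, 236, 255, 123, 128, 84, 80, 52, 43, 47, 46, 44, 45, 50, 46, 72, 103, 123, 135, 74, 98, 93, 118, 69, 124, 114, 104, 129, 134, 143, 168, 37, 113, 102, 100, 101, 102, 66, 196, 190]
```

View pics/last.png

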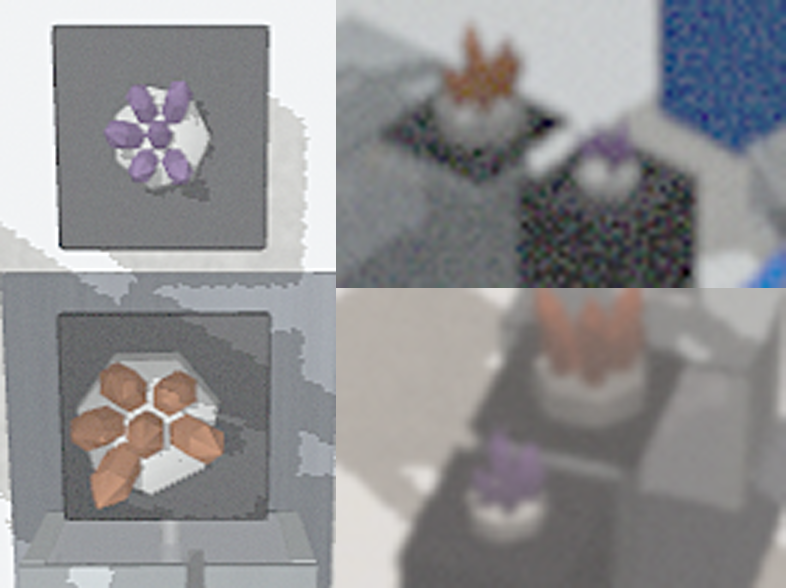

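Run:
```python
from h import *
p=np.load("w5.npy"); s=dict(eef_pos=p[:3],ee_rot=p[3:]); K,E=wristE(s); T=R.from_rotvec(p[3:]).as_matrix()
g=cv2.imread("pics/w5raw.png").max(2).astype(float)
def edge(get,x0,dirn,n=22):
    v=np.array([get(x0+dirn*i) for i in range(n)]); j=np.argmax(np.diff(v)); bg=np.median(v[j+2:j+5]); th=(40+bg)/2
    k=next((k for k in range(max(j-2,1),n) if v[k]>th),None)
    return np.nan if k is None else x0+dirn*(k-1+(th-v[k-1])/(v[k]-v[k-1]))
def line(a,b): # robust linear fit
    a,b=np.array(a,float),np.array(b); m=~np.isnan(b)
    for _ in range(4):
        c=np.polyfit(a[m],b[m],1); m=abs(np.nan_to_num(b,nan=1e3)-np.polyval(c,a))<.35
        if m.sum()<5: m=~np.isnan(b);break
    return c,m.sum()
def corners(rows,cols,l0,r0,t0,b0):
    L,nl=line(rows,[edge(lambda x:g[r,x],l0,-1) for r in rows]);Rr,nr=line(rows,[edge(lambda x:g[r,x],r0,1) for r in rows])
    Tt,nt=line(cols,[edge(lambda y:g[y,c],t0,-1) for c in cols]);B,nb=line(cols,[edge(lambda y:g[y,c],b0,1) for c in cols])
    print("n",nl,nr,nt,nb)
    def X(V,Hh): # x=V(y), y=H(x)
        y=(Hh[0]*V[1]+Hh[1])/(1-Hh[0]*V[0]); return np.array([np.polyval(V,y),y])
    return [X(L,Tt),X(Rr,Tt),X(Rr,B),X(L,B)]
for name,C,size in (("plinth",corners(range(64,132),range(275,342),280,338,68,130),60),("platform",corners(range(166,230),range(278,342),279,340,170,230),64)):
    print(name,np.array(C))
    for z in(.095,.1,.105,.11):
        P=[onz(K,E,c,z) for c in C]; print(z,[round(1000*np.linalg.norm(P[i]-P[(i+1)%4]),2) for i in range(4)])
```

```text
n 68 68 67 66
n 62 64 10 64
plinth [[267.8104  58.4229]
 [345.827   58.4395]
 [344.7994 139.2018]
 [270.5867 139.0919]]
0.095 [np.float64(61.16), np.float64(61.42), np.float64(61.3), np.float64(61.35)]
0.1 [np.float64(60.22), np.float64(60.48), np.float64(60.36), np.float64(60.4)]
0.105 [np.float64(59.27), np.float64(59.53), np.float64(59.41), np.float64(59.46)]
0.11 [np.float64(58.33), np.float64(58.58), np.float64(58.46), np.float64(58.51)]
platform [[269.2013 153.4374]
 [     nan      nan]
 [     nan      nan]
 [272.064  235.5521]]
0.095 [np.float64(nan), np.float64(nan), np.float64(nan), np.float64(70.99)]
0.1 [np.float64(nan), np.float64(nan), np.float64(nan), np.float64(69.9)]
0.105 [np.float64(nan), np.float64(nan), np.float64(nan), np.float64(68.8)]
0.11 [np.float64(nan), np.float64(nan), np.float64(nan), np.float64(67.71)]<stdin>:7: RuntimeWarning: divide by zero encountered in scalar divide
  return _methods._mean(a, axis=axis, dtype=dtype,
  ret = ret.dtype.type(ret / rcount)
```

Run:
```python
from h import *
p=np.load("w5.npy"); s=dict(eef_pos=p[:3],ee_rot=p[3:]); K,E=wristE(s)
g=cv2.imread("pics/w5raw.png").max(2).astype(float)
for r0,r1 in((70,76),(120,126),(164,170),(176,182),(205,211),(222,228)):
    m=np.median(g[r0:r1],0); print(r0,m[262:280].astype(int),m[336:352].astype(int))
for c0,c1 in((272,278),(284,290),(326,332)):
    m=np.median(g[:,c0:c1],1); print(c0,m[54:66].astype(int),m[133:146].astype(int),m[156:170].astype(int),m[228:242].astype(int))
```

```text
70 [236 235 235 236 238 244 215  18  63  67  66  65  67  65  66  65  66  67] [ 65  64  64  65  64  64  65  65  54  68 184 250 238 236 236 236]
120 [236 235 236 235 236 236 240 242 115  35  66  67  66  64  65  65  65  65] [ 63  64  64  64  65  64  65  60  46 104 186 173 170 171 172 173]
164 [78 78 78 77 77 79 80 76 43 34 46 46 46 43 43 45 45 45] [ 63  64  63  63  62  63  63  64  64  54  54 108 130 123 122 122]
176 [79 78 79 76 78 77 78 79 71 29 45 42 44 44 44 44 45 44] [43 47 48 44 48 50 62 60 61 50 43 86 84 82 82 83]
205 [77 77 78 76 79 77 76 78 80 73 28 43 41 50 67 81 93 93] [47 57 58 58 59 57 60 60 57 42 58 85 81 79 82 81]
222 [77 79 78 76 79 77 78 79 79 75 40 30 41 40 43 39 40 37] [57 57 59 56 57 57 57 59 54 41 68 83 78 79 82 80]
272 [235 236 237 247 213  40  61  66  66  65  65  66] [ 66  64  64  64  66  24 133 254 240 236 236 239 239] [81 79 81 80 87 48 20 44 45 45 45 44 45 44] [ 41  40  42  43  41  42  39  30 111 105 101 102 102 101]
284 [236 236 237 247 213  36  61  66  64  66  65  66] [ 65  65  65  63  67  30  84 255 240 237 236 237 240] [76 80 79 81 86 52 21 45 43 45 43 45 47 43] [139 130 104  50  40  39  42  22 112 104 101 102  99 102]
326 [235 235 237 247 215  39  58  66  63  65  64  64] [ 64  63  65  66  66  32  90 191 180 178 175 173 177] [123 122 124 125 133  72  33  63  66  63  65  66  64  64] [ 56  56  56  55  56  58  56  37 109 103 101 102  99 100]
```

Run:
```python
from h import *
p=np.load("w5.npy"); s=dict(eef_pos=p[:3],ee_rot=p[3:]); K,E=wristE(s)
def z(l,r,v,size): 
    W=lambda z:np.linalg.norm(onz(K,E,(l,v),z)-onz(K,E,(r,v),z))*1000
    return .1+(W(.1)-size)/(W(.1)-W(.101))/1000
for a in [(268.32,345.71,72.5,60),(269.72,345.17,122.5,60),(269.45,346.72,166.5,64),(270.24,346.65,178.5,64),(271.43,346.02,224.5,64)]: print(a,z(*a))
```

```text
(268.32, 345.71, 72.5, 60) 0.10141596702122031
(269.72, 345.17, 122.5, 60) 0.1036284990138157
(269.45, 346.72, 166.5, 64) 0.1000377313232357
(270.24, 346.65, 178.5, 64) 0.09907070043447402
(271.43, 346.02, 224.5, 64) 0.1015666488774713
```

Request:
arm_command(rows=[255,0,-20,0,0,0,0,255,0,-30,0,0,0,0,255,0,-30,0,0,0,0,255,0,-20,0,0,0,0,255,0,0,0,0,0,0,255,0,0,0,0,0,0,255,0,0,0,0,0,0])

```text
clock: 16.65
eef_pos: [0.4639, -0.1051, 0.2658]
ee_rot: [-1.89, -2.509, -0.0]
wrist_force: [-0.5, 0.2, -0.9]
opening: 0.0156
grasp_force: 55.0
```

```bash
cat > prof.py <<'E'
from h import *
import sys
tag,sgn=sys.argv[1],int(sys.argv[2])
s=bot.sense(); im=eyes.snapshot("wrist"); p=np.r_[s["eef_pos"],s["ee_rot"]]; np.save(tag+".npy",p); cv2.imwrite(f"pics/{tag}raw.png",im[:,:,::-1])
print(p,np.abs(s["dq"]).max())
g=im.max(2).astype(float); K,E=wristE(s)
p5=np.load("w5.npy"); K5,E5=wristE(dict(eef_pos=p5[:3],ee_rot=p5[3:]))
# edge points measured in w5 (left,right,row)
for l,r,v in [(268.32,345.71,72.5),(269.72,345.17,122.5),(269.45,346.72,166.5),(271.43,346.02,224.5)]:
    e=r if sgn>0 else l
    pr={}
    for z in(.095,.1,.105,.11):
        q=K@(E[:3,:3]@onz(K5,E5,(e,v),z)+E[:3,3]); pr[z]=np.round(q[:2]/q[2],2)
    u,w=pr[.1]; r0=int(round(w)); a=int(u)-9
    print(v,pr); print("  cols",a,"..",np.median(g[r0-2:r0+3],0)[a:a+20].astype(int))
E
python3 prof.py w6 1
```

```text
[ 0.4639 -0.1051  0.2658 -1.8899 -2.5095 -0.0003] 0.006900905813462919
72.5 {0.095: array([471.23,  71.48]), 0.1: array([473.2 ,  71.46]), 0.105: array([475.24,  71.44]), 0.11: array([477.33,  71.42])}
  cols 464 .. [ 49  51  51  50  48  51  49  52  47  29 142 254 240 236 236 235 235 236
 235 235]
122.5 {0.095: array([466.76, 121.55]), 0.1: array([468.67, 121.54]), 0.105: array([470.64, 121.52]), 0.11: array([472.67, 121.5 ])}
  cols 459 .. [ 51  52  50  52  50  51  50  49  48  32 109 231 243 237 235 236 236 236
 236 236]
166.5 {0.095: array([464.85, 165.62]), 0.1: array([466.71, 165.6 ]), 0.105: array([468.62, 165.58]), 0.11: array([470.59, 165.56])}
  cols 457 .. [ 50  50  53  50  51  51  48  29 143 253 240 236 236 236 236 236 236 236
 236 236]
224.5 {0.095: array([459.59, 223.71]), 0.1: array([461.37, 223.7 ]), 0.105: array([463.21, 223.68]), 0.11: array([465.1 , 223.66])}
  cols 452 .. [ 50  50  44  49  48  47  42  57 123 176 173 189 240 236 240 237 234 235
 236 236]
```

Request:
arm_command(rows=[255,0,25,0,0,0,0,255,0,40,0,0,0,0,255,0,40,0,0,0,0,255,0,40,0,0,0,0,255,0,35,0,0,0,0,255,0,20,0,0,0,0,255,0,0,0,0,0,0,255,0,0,0,0,0,0,255,0,0,0,0,0,0])

```text
clock: 17.6
eef_pos: [0.6549, -0.0499, 0.2661]
ee_rot: [-1.89, -2.509, 0.001]
wrist_force: [-0.2, 0.6, -0.7]
opening: 0.0157
grasp_force: 55.0
```

```bash
python3 prof.py w7 -1
```

```text
[ 0.6549 -0.0499  0.2661 -1.8899 -2.5094  0.0007] 0.02056716887435527
72.5 {0.095: array([142.71,  72.17]), 0.1: array([140.74,  72.16]), 0.105: array([138.71,  72.15]), 0.11: array([136.61,  72.14])}
  cols 131 .. [235 235 235 234 235 235 236 245 247  19  46  53  53  53  53  54  52  53
  55  52]
122.5 {0.095: array([148.16, 122.14]), 0.1: array([146.25, 122.13]), 0.105: array([144.29, 122.12]), 0.11: array([142.25, 122.11])}
  cols 137 .. [177 175 174 172 176 174 176 181 174  14  27  34  36  37  36  35  37  36
  38  37]
166.5 {0.095: array([151.46, 166.12]), 0.1: array([149.6 , 166.11]), 0.105: array([147.69, 166.1 ]), 0.11: array([145.72, 166.09])}
  cols 140 .. [176 176 176 176 179 182 181 172 171 176 172  84  17  31  38  34  34  34
  38  34]
224.5 {0.095: array([158.13, 224.1 ]), 0.1: array([156.35, 224.09]), 0.105: array([154.52, 224.08]), 0.11: array([152.62, 224.07])}
  cols 147 .. [236 236 236 236 237 244 248 101  82 100 101 101 101 101  97  91  92  89
  87  88]
```

```bash
cat > rise.py <<'E'
from h import *
w=np.array([.5691,-.1492]);ey=np.array([-np.sin(.28),np.cos(.28)])
def rise(n,f):
    K,E=PM(n); pr=lambda z:(lambda q:q[:2]/q[2])(K@(E[:3,:3]@np.r_[w+.085*ey,z]+E[:3,3]))
    def cen(im):
        h=cv2.cvtColor(im,cv2.COLOR_BGR2HSV); u,v=pr(.12).astype(int); y,x=np.mgrid[v-30:v+25,u-25:u+25]
        c=h[v-30:v+25,u-25:u+25]; m=((c[...,0]<14)|(c[...,0]>172))&(c[...,1]>100)&(c[...,2]>50)
        return np.array([x[m].mean(),y[m].mean()]),m.sum()
    a,b=cen(cv2.imread(f"pics/{n}0.png")),cen(cv2.imread(f"pics/{f}.png"))
    print(n,f,"shift",b[0]-a[0],a[1],b[1],"expect/5mm",pr(.13)-pr(.125))
if __name__=="__main__":
    import sys
    for n,f in [x.split(":") for x in sys.argv[1:]]: rise(n,f)
E
python3 rise.py scene:a1 scene:scene5 side:side5 side:b1
```

```text
scene a1 shift [-3.1688 -3.3212] 68 77 expect/5mm [-0.0969 -1.4656]
scene scene5 shift [-0.1385 -2.986 ] 68 65 expect/5mm [-0.0969 -1.4656]
side side5 shift [-0.2422 -4.4325] 120 127 expect/5mm [ 0.0169 -1.8451]
side b1 shift [-0.2218 -1.4665] 120 141 expect/5mm [ 0.0169 -1.8451]
```

Request:
arm_command(rows=[255,-10,-17,0,0,0,0,255,-20,-35,0,0,0,0,255,-20,-35,0,0,0,0,255,-20,-30,0,0,0,0,255,0,0,25,0,0,0,255,0,0,35,0,0,0,255,0,0,25,0,0,0,255,0,0,14,0,0,0,255,0,0,0,0,0,0,255,0,0,0,0,0,0])

```text
clock: 18.65
eef_pos: [0.5626, -0.1495, 0.1684]
ee_rot: [1.889, 2.508, 0.001]
wrist_force: [0.5, 0.1, -1.0]
opening: 0.0156
grasp_force: 55.0
```

Request:
arm_command(rows=[255,0,0,2,0,0,0,255,0,0,2,0,0,0,255,0,0,2,0,0,0,255,0,0,2,0,0,0,255,0,0,0,0,0,0])

```text
clock: 19.15
eef_pos: [0.5622, -0.1492, 0.1586]
ee_rot: [-1.889, -2.509, 0.0]
wrist_force: [-0.0, 0.3, -1.0]
opening: 0.0161
grasp_force: 55.0
```

Request:
arm_command(rows=[255,0,0,3,0,0,0,255,0,0,3,0,0,0,255,0,0,3,0,0,0,255,0,0,3.5,0,0,0,255,0,0,0,0,0,0])

```text
clock: 19.65
eef_pos: [0.5622, -0.1492, 0.1458]
ee_rot: [-1.889, -2.509, 0.0]
wrist_force: [-0.1, 0.1, -0.6]
opening: 0.0155
grasp_force: 55.0
```

Request:
arm_command(rows=[255,0,2,0,0,0,0,255,0,2,0,0,0,0,255,0,2,0,0,0,0,255,0,2,0,0,0,0,255,0,2,0,0,0,0])

```text
clock: 20.15
eef_pos: [0.5698, -0.1472, 0.1466]
ee_rot: [-1.888, -2.506, 0.007]
wrist_force: [-6.8, -1.3, 4.2]
opening: 0.0158
grasp_force: 55.0
```

Request:
arm_command(rows=[255,0,2,0,0,0,0,255,0,2,0,0,0,0,255,0,2,0,0,0,0,255,0,2,0,0,0,0,255,0,0.5,0,0,0,0,255,0,0,0,0,0,0])

```text
clock: 20.75
eef_pos: [0.5794, -0.1444, 0.146]
ee_rot: [-1.889, -2.508, 0.002]
wrist_force: [-3.7, -1.2, -0.8]
opening: 0.0158
grasp_force: 55.0
```

Request:
arm_command(rows=[255,0,-2,0,0,0,0,255,0,0,-4,0,0,0,255,0,0,-4,0,0,0,255,0,0,-6,0,0,0,255,0,0,-20,0,0,0,255,0,0,-40,0,0,0,255,0,0,-40,0,0,0,255,0,0,0,0,0,0])

```text
clock: 21.55
eef_pos: [0.5811, -0.1454, 0.2695]
ee_rot: [1.88, 2.498, 0.008]
wrist_force: [0.6, 0.2, -0.3]
opening: 0.0157
grasp_force: 55.0
```

```bash
python3 - <<'E'
from h import *
s=bot.sense(); print(s["eef_pos"],s["ee_rot"]); T=R.from_rotvec(s["ee_rot"]).as_matrix()
for n in("scene","side"): cv2.imwrite(f"pics/{n}6.png",eyes.snapshot(n)[:,:,::-1])
print((np.array([.5127,.3094,.2619])-s["eef_pos"])@T*1000, np.arctan2(T[1,1],T[0,1]))
E
python3 rise.py scene:scene6 side:side6
```

```text
[ 0.5811 -0.1454  0.2695] [1.8803 2.4981 0.0082]
[456.0499  60.0759   4.3634] 0.2803808403973387
scene scene6 shift [ 0.0152 -4.0615] 68 66 expect/5mm [-0.0969 -1.4656]
side side6 shift [-0.0572 -5.1436] 120 137 expect/5mm [ 0.0169 -1.8451]
```

Request:
arm_command(rows=[255,16,5,0,0,0,0,255,30,5,0,0,0,0,255,40,5,0,0,0,0,255,40,5,0,0,0,0,255,45,5,0,0,0,0,255,45,5,0,0,0,0,255,45,5,0,0,0,0,255,45,5,0,0,0,0,255,45,5,0,0,0,0,255,45,5,0,0,0,0,255,40,5,0,0,0,0,255,20,5,0,0,0,0])

```text
clock: 22.85
eef_pos: [0.5068, 0.3141, 0.2579]
ee_rot: [-1.882, -2.511, 0.005]
wrist_force: [1.1, -0.9, 0.1]
opening: 0.0158
grasp_force: 55.0
```

Request:
arm_command(rows=[255,0,0,0,0,0,-0.098,255,0,0,0,0,0,-0.098,255,0,0,50,0,0,0,255,0,0,50,0,0,0,255,0,0,20,0,0,0,255,0,0,0,0,0,0,255,0,0,0,0,0,0,255,0,0,0,0,0,0])

```text
clock: 23.65
eef_pos: [0.5088, 0.3104, 0.1393]
ee_rot: [-1.634, -2.682, 0.002]
wrist_force: [-0.6, -0.5, 0.6]
opening: 0.0157
grasp_force: 55.0
```

Run:
```python
from h import *
s=bot.sense(); print(s["eef_pos"],s["ee_rot"]); T=R.from_rotvec(s["ee_rot"]).as_matrix()
print((np.array([.5127,.3094,.0839])-s["eef_pos"])@T*1000, np.arctan2(T[1,1],T[0,1]))
```

```text
[0.5088 0.3104 0.1393] [-1.6335 -2.682   0.0024]
[-2.7416  3.1078 55.3758] 0.4766488043540745
```

Request:
arm_command(rows=[255,-2.7,3.1,0,0,0,0,255,0,0,0,0,0,0,255,0,0,5,0,0,0,255,0,0,5,0,0,0,255,0,0,5,0,0,0,255,0,0,0,0,0,0])

```text
clock: 24.25
eef_pos: [0.5131, 0.3087, 0.124]
ee_rot: [-1.635, -2.681, 0.003]
wrist_force: [0.4, -0.1, -0.2]
opening: 0.0157
grasp_force: 55.0
```

Request:
arm_command(rows=[255,0,0,8,0,0,0,255,0,0,8,0,0,0,255,0,0,8,0,0,0,255,0,0,8,0,0,0,255,0,0,4,0,0,0,255,0,0,0,0,0,0,255,0,0,0,0,0,0])

```text
clock: 24.95
eef_pos: [0.5139, 0.3091, 0.0895]
ee_rot: [1.635, 2.682, 0.0]
wrist_force: [-0.0, 0.6, -0.2]
opening: 0.0163
grasp_force: 55.0
```

Request:
arm_command(rows=[255,0.8,-0.9,0,0,0,0,255,0,0,2,0,0,0,255,0,0,2,0,0,0,255,0,0,1,0,0,0,255,0,0,0,0,0,0,255,0,0,0,0,0,0])

```text
clock: 25.55
eef_pos: [0.5126, 0.3093, 0.0844]
ee_rot: [-1.635, -2.682, 0.0]
wrist_force: [0.3, -0.1, -0.3]
opening: 0.0156
grasp_force: 55.0
```

Request:
arm_command(rows=[255,0,0,0.8,0,0,0,255,0,0,0,0,0,0,255,0,0,0,0,0,0])

```text
clock: 25.85
eef_pos: [0.5126, 0.3094, 0.0836]
ee_rot: [1.635, 2.682, -0.0]
wrist_force: [-0.8, 0.0, -0.3]
opening: 0.0157
grasp_force: 55.0
```

Request:
arm_command(rows=[255,0,0,0.5,0,0,0,255,0,0,0.5,0,0,0,255,0,0,0,0,0,0])

```text
clock: 26.15
eef_pos: [0.5127, 0.3094, 0.0833]
ee_rot: [1.635, 2.682, 0.0]
wrist_force: [-1.3, -0.2, 3.2]
opening: 0.0158
grasp_force: 55.0
```

Request:
arm_command(rows=[200,0,0,0,0,0,0,150,0,0,0,0,0,0,80,0,0,0,0,0,0,0,0,0,0,0,0,0,0,0,0,0,0,0,0,0,0,0,0,0,0,0,0,0,0,0,0,0,0,0,0,0,0,0,0,0,0,0,0,0,0,0,0,0])

```text
$.rows: bad value
```

Request:
arm_command(rows=[0,0,0,-15,0,0,0,0,0,0,-30,0,0,0,0,0,0,-40,0,0,0,0,0,0,-40,0,0,0,0,0,0,-40,0,0,0,0,0,0,-6,0,0,0,0,0,0,0,0,0,0,0,0,0,0,0,0,0])

```text
clock: 26.95
eef_pos: [0.5122, 0.3092, 0.2522]
ee_rot: [-1.635, -2.682, 0.003]
wrist_force: [-0.7, -0.9, 0.1]
opening: 0.076
grasp_force: 0.0
```

```bash
python3 - <<'E'
from h import *
s=bot.sense(); print(s["eef_pos"],s["opening"],s["wrist_force"]); im=eyes.snapshot("wrist")[:,:,::-1]; cv2.imwrite("pics/end.png",im)
K,E=wristE(s); pr=lambda P:(lambda q:q[:2]/q[2])(K@(E[:3,:3]@np.array(P)+E[:3,3]))
hsv=cv2.cvtColor(np.ascontiguousarray(im),40); u,v=pr((.5127,.3094,.102)).astype(int)
c=hsv[v-30:v+30,u-30:u+30]; m=((c[...,0]<18)&(c[...,1]>90)&(c[...,2]>110)).astype(np.uint8)
n,l,st,ce=cv2.connectedComponentsWithStats(m); i=1+np.argmax(st[1:,4]); pts=np.argwhere(l==i)[:,::-1].astype(np.float32)+[u-30,v-30]
r=cv2.minAreaRect(pts.astype(np.float32)); print(r,pr((.5127,.3094,.102)), onz(K,E,r[0],.102))
for n in("scene","side"): cv2.imwrite(f"pics/{n}7.png",eyes.snapshot(n)[:,:,::-1])
for n in("scene","side"):
    a=cv2.imread(f"pics/{n}0.png");b=cv2.imread(f"pics/{n}7.png")
    x0,y0=((360,280) if n=="scene" else (205,325)); d=lambda q:q[y0:y0+55,x0:x0+60].astype(int)
    print(n,"holder diff",np.abs(d(a)-d(b)).max(2).mean(), (np.abs(d(a)-d(b)).max(2)>60).sum())
E
python3 rise.py scene:scene7 side:side7
```

```text
[0.5122 0.3092 0.2522] 0.07599624069708069 [-0.7236 -0.8528  0.1339]
((319.5, 226.5), (23.0, 17.0), 90.0) [322.6181 226.9647] [0.5102 0.3086 0.102 ]
scene holder diff 17.353636363636365 13
side holder diff 27.63 977
scene scene7 shift [ 0.2812 -4.1425] 68 64 expect/5mm [-0.0969 -1.4656]
side side7 shift [ 0.3157 -5.547 ] 120 125 expect/5mm [ 0.0169 -1.8451]
```

Run:
```python
from h import *
for n,(x0,y0,x1,y1) in (("scene",(368,284,398,316)),("side",(220,328,246,366))):
    ims=[cv2.imread(f"pics/{n}{k}.png")[y0:y1,x0:x1].astype(float) for k in(0,7)]
    # light-normalised registration of the handle region, and its top edge profile
    for im in ims:
        h=cv2.cvtColor(im.astype(np.uint8),40); m=(h[...,1]>80)
        c=m[:16].any(0); print(n,"top rows/col",[int(np.argmax(m[:,j]))+y0 if m[:,j].any() else 0 for j in range(m.shape[1])])
    sx,r=cv2.phaseCorrelate(*[cv2.GaussianBlur(i.max(2),(0,0),1) for i in ims]); print(sx,r)
# wrist: handle-top size
s=bot.sense();K,E=wristE(s);g=cv2.imread("pics/end.png")
print(g[205:250:2,320].tolist()); print(g[228,300:342].max(1))
```

```text
scene top rows/col [307, 306, 304, 302, 301, 299, 298, 297, 298, 297, 292, 291, 290, 291, 291, 292, 292, 292, 293, 301, 302, 302, 302, 303, 303, 303, 304, 304, 0, 0]
scene top rows/col [307, 306, 304, 302, 301, 299, 298, 297, 297, 297, 292, 291, 290, 290, 291, 291, 291, 292, 292, 301, 302, 302, 302, 303, 303, 303, 303, 304, 0, 0]
(-0.31952151184173694, -0.03532342669616639) 0.8027524267550803
side top rows/col [352, 349, 346, 344, 341, 340, 339, 338, 335, 333, 332, 333, 333, 333, 333, 333, 333, 356, 354, 342, 341, 341, 341, 342, 342, 342]
side top rows/col [351, 348, 344, 341, 340, 340, 339, 338, 336, 333, 332, 332, 332, 332, 332, 332, 333, 333, 341, 341, 345, 344, 342, 343, 342, 342]
(1.1163147769052895, -0.02073702343290762) 0.537562048864905
[[31, 44, 57], [32, 40, 57], [34, 48, 64], [29, 40, 57], [24, 33, 44], [58, 88, 123], [64, 100, 142], [64, 98, 137], [62, 96, 138], [65, 100, 142], [64, 96, 132], [59, 90, 126], [59, 96, 131], [65, 97, 135], [69, 100, 141], [62, 98, 138], [68, 104, 145], [39, 50, 71], [27, 38, 57], [32, 41, 60], [156, 159, 153], [137, 140, 140], [138, 141, 139]]
[ 84  85  84  87  84  88  90  95  93  83  85 135 142 140 137 138 137 133
 135 129 131 128 126 121 125 129 140 138 111  55  64  62  59  60  58  60
  49  64  88  88  90  94]
```

Request:
arm_command(rows=[255,0,-2,20,0,0,0,255,0,0,30,0,0,0,255,0,0,30,0,0,0,255,0,0,20,0,0,0,255,0,0,10,0,0,0,255,0,0,8,0,0,0,255,0,0,0,0,0,0,255,0,0,0,0,0,0,255,0,0,0,0,0,0,255,0,0,0,0,0,0], squeeze=10)

```text
clock: 28.1
eef_pos: [0.5114, 0.3087, 0.1369]
ee_rot: [1.634, 2.681, 0.003]
wrist_force: [0.6, 0.6, 0.5]
opening: 0.0149
grasp_force: 0.0
```

Request:
arm_command(rows=[255,0,0,2,0,0,0,255,0,0,2,0,0,0,255,0,0,1,0,0,0,255,0,0,0,0,0,0])

```text
clock: 28.5
eef_pos: [0.5107, 0.3083, 0.1302]
ee_rot: [-1.635, -2.682, 0.001]
wrist_force: [0.5, -0.4, 0.2]
opening: 0.0005
grasp_force: 0.0
```

Tips at 0.105 m without contact; creep down.

Request:
arm_command(rows=[255,0,0,1,0,0,0,255,0,0,1,0,0,0,255,0,0,0,0,0,0])

```text
clock: 28.8
eef_pos: [0.5108, 0.3084, 0.1284]
ee_rot: [-1.635, -2.682, 0.001]
wrist_force: [0.2, 0.2, -0.6]
opening: 0.0004
grasp_force: 0.0
```

Request:
arm_command(rows=[255,0,0,0.7,0,0,0,255,0,0,0.7,0,0,0,255,0,0,0,0,0,0])

```text
clock: 29.1
eef_pos: [0.5109, 0.3085, 0.1273]
ee_rot: [1.635, 2.682, 0.0]
wrist_force: [1.1, 0.7, -0.2]
opening: 0.0005
grasp_force: 0.2
```

Request:
arm_command(rows=[255,0,0,-20,0,0,0,255,0,0,-40,0,0,0,255,0,0,-40,0,0,0,255,0,0,-20,0,0,0,255,0,0,0,0,0,0,255,0,0,0,0,0,0])

```text
clock: 29.7
eef_pos: [0.5107, 0.3084, 0.2466]
ee_rot: [-1.635, -2.682, 0.001]
wrist_force: [0.1, -0.1, -1.5]
opening: 0.0004
grasp_force: 0.0
```

Run:
```python
from station import bot,ticket
s=bot.sense(); print(s["eef_pos"],s["wrist_force"])
print(ticket.finish_job())
```

```text
[0.51072878 0.30840119 0.24659542] [ 0.082136   -0.14406175 -1.45387447]
the job is handed in; nothing more can be done
None
```

I turned the wheel three clicks, putting the platform at about 105 mm, which I judged level with the adjacent 105 mm plinth (plinth b); I did not re-check that after the last click. The key is back in its holder, its top within about 0.3 mm of home, though it was let go while the arm was already lifting because my release command was refused. The job was handed in at about 30 s, and no verdict came back.

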